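Hold a bag clip open over the recipe card

ROBOT

A 6-joint arm with a two-finger parallel gripper is mounted at the origin on a cart in front of the work surface, level with it; the furniture and walls round the work are solid. World frame = base frame: x ahead of the robot, y to its left, z up, the work surface at z = 0. Lengths are in m, angles in rad, forces in N, time in s.
With the tool pointing down it reaches from about 0.35 to 0.775 m from the base axis. Payload 7.3 kg.
Tool frame: the origin (TCP) lies at the centre of the arm's flange, where the gripper is bolted on; the fingertips stand 178 mm ahead of it and the grasp point (between the pads) lies 159 mm ahead of it; z points along the fingers, y is the line along which they close (so a half turn about z gives the same grasp; the last joint's range is limited). The gripper opens to 92 mm and grips with 3 to 60 N. Pads are 19 mm wide; open, the fingers measure 130 mm over their backs; the gripper's body (75 mm by 190 mm) begins 47 mm behind the grasp point.
Start: joints at [-1.367, 0.342, 1.524, -0, 1.275, -0.146], TCP at [0.18, -0.493, 0.405] pointing down, gripper open.
Joint ranges: [-2.53, 2.53], [-0.77, 2.02], [0.04, 2.7], [-1, 4.14], [0.28, 2.66], [-3.11, 3.11]. Speed limits (rad/s): [2.57, 2.57, 3.14, 3.14, 3.14, 3.14].

INTERFACE

Orientations are given as a rotation vector (axis times angle).
In Python, from station import telemetry, imaging, robot gives the robot as it stands. The module is installed in compiled form; this text tells all that it offers.
- The arm moves only by the tool arm_command, never from a script. Its argument "commands" is a list of rows, each a list of 7 numbers: the shift along the tool's x, y, z in mm, then the turn, a rotation vector about the tool's x, y, z in rad, then the finger opening in mm, from 0 to 91.8. In form: [[tx, ty, tz, wx, wy, wz, claw], ...]. A call has 1 to 20 rows; each row shifts and turns the commanded pose from where the row before left it, along the tool's axes as they then stand; what a row does not reach is not made up. A row lasts 1/10 s, in which the tool goes at most 50 mm and 8.59 degrees, less where a joint would pass 70% of its speed; a pose out of reach is approached as far as the arm can. A call with a gripper value outside its range is refused whole. The fingers move at their own pace and stop on an object; the grip force is fixed at half the most. Time passes only in rows, so rows that do not move let the fingers close. It gives the time, the measured TCP pose, the force, the opening and the grip force at its end, in the units of the state.
- telemetry.get_state(): the state, without advancing time (a new reading comes with each control period).
- imaging.read_camera(name): name is "side" or "top" or "wrist"; returns (picture, depth): 420x560x3 uint8, blue, green, red; 420x560 float32, m along the optical axis (not along the pixel's ray), 0 where there is no reading.
- imaging.get_calibration(name): a dict with "fov_y" (degrees; the focal length in pixels is half the picture's height over the tangent of half this angle, whatever the lens; pixels are square), "cx", "cy" (the principal point, pixels), "rvec" (rotation vector, rad) and "tvec" (3), from world to camera coordinates, as OpenCV has them; the wrist camera has in their place "hand_eye" (4x4, takes a point from camera to tool coordinates, whose origin is the TCP and whose axes are the flange's). Camera axes: x right, y down, z forward; pixel columns grow to the right and rows downward; lengths in m; the calibration is good to about 2 mm. A picture is of the moment at which its call begins: read the wrist's pose just before it. get_calibration takes no time and is no camera call.
- robot.finish_job(): hands the job in; it is judged then, once.
The state is a dict: "time": time; "joints": joint angles; "joint_vel": joint speeds; "tau": joint torques, N m; "position": TCP position; "tool_rot": TCP orientation; "contact_force": force on the tool from outside, world axes, zero at the start; "torque": the same for the moment, N m; "width": opening from 0.0 (shut) to 1.0 (fully open); "grip_force": force on a finger pad.
Only numpy, scipy, OpenCV 4.12 (cv2) and the standard library are available. Lean on these libraries where they do the work, as an engineer would, in place of code of your own. Each camera call takes 0.05 s, during which the arm holds its last target. There are 200 camera calls.

TASK

The recipe card hangs from a swing arm that was left turned towards the hob: swing the arm away from the hob, all the way out to its stop over the worktop. Then pick up the bag clip by its tails, squeeze it wide open against its spring and bring it around the card's free upright edge, about halfway up, with one jaw on each side and neither pressing on the card. Finish while holding it there, still squeezed open, so that I can slip a second card in; do not let the clip snap shut on the card, and leave the timer, cup and garlic alone.

Things in the scene. Friction and masses are not known exactly. Their poses are not given: they have to be found in the camera images.
- recipe_stand: Fixed recipe stand left of the hob: round dark foot 90 mm across, 16 mm high, with an upright steel post, 12 mm thick, whose dark cap ends 124 mm above the worktop (collar and cap up to 22 mm across). Origin on the post's axis at worktop level. At arm joint 0 the arm points along the stand's own -y; at the stop it points along the stand's own -x (towards the robot).
- recipe_arm (a joint): Swing of the arm about the upright post, rad: 0 = arm turned fully towards the hob, grows clockwise seen from above, stop at 1.571 (fully out). It stays where it is left; friction about 0.06 N m.
- swing_hinge (a point): Point on the post's axis at the height of the arm (105 mm). Its x axis points outward along the arm, z up. The arm is a steel bar 9 mm wide and 10 mm high, its top 110 mm above the worktop, that ends 100 mm from the axis.
- swing_knob (a point): The black upright knob on the arm, 85 mm out from the post's axis, 12 mm in diameter, standing from 114 to 140 mm above the worktop (on a 9 mm stem from the bar's top); the point lies on the knob's axis at 127 mm. Take hold of it or push it to swing the arm.
- card: Stiff white recipe card with grey ruled lines, 95 mm long (its x, outward along the arm), 3 mm thick (y), 70 mm high (z), fixed upright under the arm: from 30 to 100 mm above the worktop, 30 to 125 mm from the post's axis. Origin at its middle.
- card_edge (a point): Middle of the card's free upright edge, the far end from the post (125 mm from the axis, 65 mm above the worktop). x points outward, away from the card, y across the card's thickness, z up. This edge sticks out 25 mm past the end of the bar above.
- clip: White plastic bag clip with a 10 mm upright steel pin, 34 mm high, 100 mm long, about 55 g, lying loose on its side right of the hob. Origin on the pin's axis at the underside; x points to the jaws, -x to the two thumb tails, z up along the pin. Shut, the jaws touch and the tails spread in a V, 50 mm wide over their ends, each leaning 0.30 rad.
- clip_left (a joint): Angle of each clip half (both move equally), rad: 0 = shut, 0.30 = fully open, at a stop: tails then parallel, 28 mm over their outer faces, tip gap 24 mm. Squeezing the tails together opens the jaws. The spring shuts it; 40 mm behind the pin it takes about 5 N on each tail to start and 10 N at the stop.
- clip_tails (a point): Where to squeeze: midway between the tails (flat, 46 mm long, from 14 to 60 mm behind the pin), 40 mm behind the pin, 17 mm above the clip's underside. Axes as the clip's.
- clip_mouth (a point): Midway between the jaw tips, 41 mm ahead of the pin, 17 mm above the clip's underside. Axes as the clip's. The free throat is about 34 mm deep from here back to the pin.
- kitchen_timer: Round red and white kitchen timer, 63 mm across, 56 mm high, loose, a bystander. Origin at the centre of its underside.
- espresso_cup: Green and white espresso cup, 64 mm across, 48 mm high, loose, a bystander. Origin at the centre of its underside.
- garlic: Garlic bulb, 60 mm across, 59 mm high, loose, a bystander. Origin at the centre of its underside.
Not all that is in view belongs to the job. Of the things that look like the clip, the larger one is meant.

How it is judged:
By the outcome, as a careful person would: the job done as asked, in the order asked, and still so for the second after the job is handed in, while the arm keeps its last pose, push and grip.
It also fails if it takes over 50 s, if anything falls off the work surface, if the arm or the gripper's body presses on something with over 40 N, if the wrist force passes 120 N, or if a joint passes its speed limit or range.

## Working session

There is one attempt and no reset: what is moved stays moved. The work goes in short steps, Python scripts to look and compute and a tool call to move; the robot and the scene stay as the last step left them, time stands still between calls to the robot, and variables do not carry over. Pictures are saved under pics/ and viewed, at most 13 in all, crops included, and the job is handed in when it is done.

Besides the shell and the picture viewer there is one more tool, called as name([rows], argument=value, ...), one row to a line, values as JSON. arm_command: Moves the arm, as the interface text tells. Its arguments: {"type":"object","properties":{"commands":{"type":"array","items":{"type":"array","items":{"type":"number"}}}},"required":["commands"]}

```bash
mkdir -p pics
cat > h.py <<'E'
import numpy as np, cv2
from station import telemetry, imaging, robot
from scipy.spatial.transform import Rotation as R
def cam(name):
    c=imaging.get_calibration(name); s=telemetry.get_state()
    f=210/np.tan(np.radians(c["fov_y"])/2)
    if name=="wrist":
        T=np.eye(4);T[:3,:3]=R.from_rotvec(s["tool_rot"]).as_matrix();T[:3,3]=s["position"]
        M=T@np.array(c["hand_eye"])
    else:
        E=np.eye(4);E[:3,:3]=R.from_rotvec(np.ravel(c["rvec"])).as_matrix();E[:3,3]=np.ravel(c["tvec"]);M=np.linalg.inv(E)
    return dict(f=f,cx=c["cx"],cy=c["cy"],M=M)
def grab(name):
    k=cam(name); p,d=imaging.read_camera(name); return k,p,d
def ray(k,u,v):
    d=np.array([(u-k["cx"])/k["f"],(v-k["cy"])/k["f"],1.]); return k["M"][:3,3],k["M"][:3,:3]@d
def onz(k,u,v,z):
    o,d=ray(k,u,v); return o+d*(z-o[2])/d[2]
def pts(k,d):
    v,u=np.mgrid[0:d.shape[0],0:d.shape[1]]
    P=np.stack([(u-k["cx"])/k["f"]*d,(v-k["cy"])/k["f"]*d,d],-1)
    return P@k["M"][:3,:3].T+k["M"][:3,3]
def proj(k,P):
    q=np.linalg.inv(k["M"])@np.append(P,1); return k["f"]*q[0]/q[2]+k["cx"],k["f"]*q[1]/q[2]+k["cy"]
E
python3 - <<'E'
from h import *
print(telemetry.get_state())
import pickle
o={}
for n in("top","side","wrist"):
    k,p,d=grab(n);cv2.imwrite(f"pics/{n}0.png",p);o[n]=(k,p,d);print(n,k["f"],k["M"].round(3).tolist(),(d>0).mean())
pickle.dump(o,open("o0.pkl","wb"))
E
```

```text
{'time': 0.0, 'joints': array([-1.36702021e+00,  3.42734705e-01,  1.52502029e+00, -1.29678081e-05,
        1.27542055e+00, -1.46000861e-01]), 'joint_vel': array([ 0.00083427,  0.00118519,  0.00130193,  0.00025384, -0.00049029,
        0.00026927]), 'tau': array([-4.17937583e-03, -4.31251431e+01, -2.44222945e+01,  7.14008510e-02,
        5.59939002e-02, -9.72220278e-05]), 'position': array([ 0.17990208, -0.49306788,  0.40403739]), 'tool_rot': array([-3.09211185e+00, -5.46362485e-01,  9.12451794e-05]), 'contact_force': array([0.76742632, 0.17150867, 0.62663621]), 'torque': array([-0.01418072, -0.01139264,  0.02908545]), 'grip_force': 0.0, 'width': 0.9975605730212381}
top 433.0798772554061 [[0.005, -0.997, 0.077, 0.47], [-1.0, -0.005, 0.002, 0.141], [-0.002, -0.077, -0.997, 1.279], [0.0, 0.0, 0.0, 1.0]] 0.9960969387755102
side 532.4036408357763 [[0.912, -0.157, 0.379, -0.008], [-0.41, -0.326, 0.852, -1.224], [-0.01, -0.932, -0.362, 0.685], [0.0, 0.0, 0.0, 1.0]] 0.9959311224489796
wrist 357.07122784724265 [[0.344, -0.9, -0.27, 0.253], [-0.939, -0.33, -0.097, -0.466], [-0.002, 0.286, -0.958, 0.384], [0.0, 0.0, 0.0, 1.0]] 0.9962755102040817
```

View pics/top0.png

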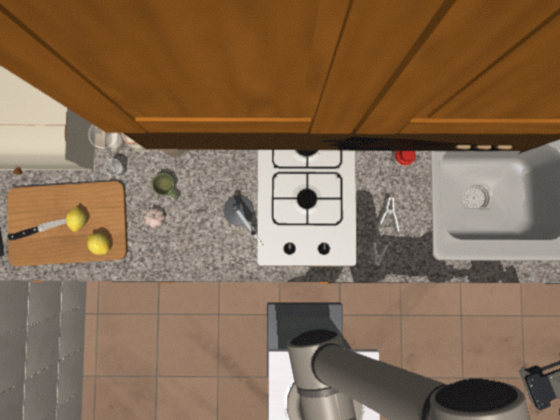

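View pics/side0.png

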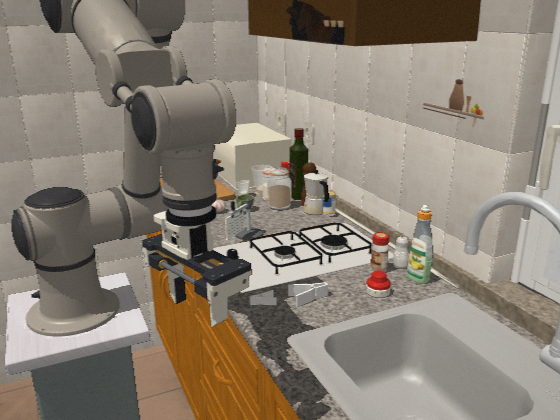

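Top view: the larger clip candidate is at (390,213) and the smaller at (380,250). The stand is at (238,208), with its arm pointing to (262,242). The timer is at (405,157), the cup at (163,185) and the garlic at (154,216). In the side view the clip is at (308,292), the small one at (262,297) and the stand at (240,222). Next is one close crop to check this.

Run:
```python
from h import *
import pickle
o=pickle.load(open("o0.pkl","rb"))
k,p,d=o["top"]
r=lambda im,w,h:cv2.resize(im,(w,h),interpolation=cv2.INTER_CUBIC)
a=r(p[185:260,215:275],320,400); b=r(p[185:270,365:433],320,400)
c=r(o["side"][1][185:325,200:340],400,400) if 0 else r(o["side"][1][185:305,205:253],160,400)
cv2.imwrite("pics/c0.png",np.hstack([a,b,c]))
P=pts(k,d)
for n,(u0,u1,v0,v1) in dict(stand=(215,275,185,260),clip=(365,433,185,238),small=(365,400,238,268)).items():
    Q=P[v0:v1,u0:u1].reshape(-1,3);
    for lo,hi in((.02,.028),(.028,.04),(.09,.1),(.1,.115),(.115,.15)):
        m=(Q[:,2]>lo)&(Q[:,2]<hi)
        if m.sum(): print(n,lo,hi,m.sum(),Q[m].mean(0).round(3),Q[m].min(0).round(3),Q[m].max(0).round(3))
print(np.median(P[230:260,130:200,2]))
```

```text
stand 0.02 0.028 2 [0.54  0.262 0.02 ] [0.528 0.261 0.02 ] [0.551 0.264 0.02 ]
stand 0.028 0.04 78 [0.573 0.148 0.033] [0.52  0.144 0.028] [0.627 0.151 0.039]
stand 0.09 0.1 7 [0.479 0.191 0.096] [0.457 0.179 0.09 ] [0.56 0.24 0.1 ]
stand 0.1 0.115 121 [0.518 0.222 0.109] [0.457 0.176 0.101] [0.564 0.261 0.115]
stand 0.115 0.15 49 [0.534 0.233 0.128] [0.483 0.194 0.117] [0.564 0.257 0.145]
clip 0.02 0.028 44 [ 0.549 -0.187  0.025] [ 0.504 -0.209  0.02 ] [ 0.591 -0.159  0.028]
clip 0.028 0.04 147 [ 0.545 -0.189  0.033] [ 0.498 -0.215  0.028] [ 0.593 -0.155  0.04 ]
small 0.02 0.028 50 [ 0.43  -0.16   0.023] [ 0.4   -0.183  0.02 ] [ 0.463 -0.145  0.028]
6.448111233503528e-05
```

View pics/c0.png

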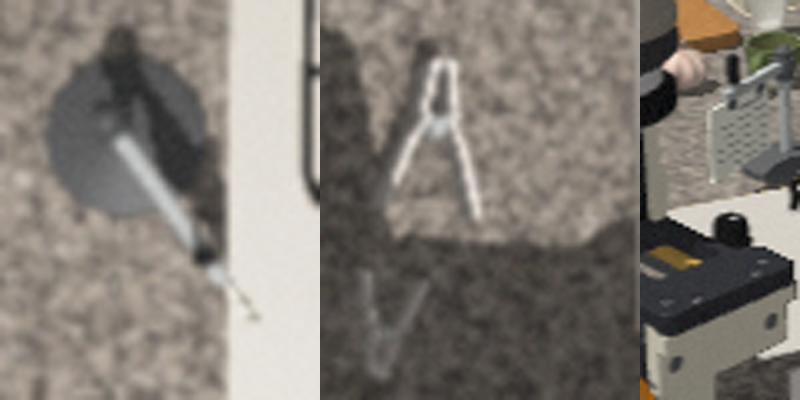

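View pics/wrist0.png

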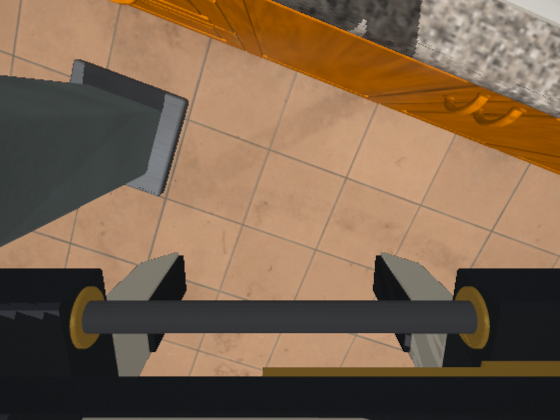

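The crop confirms the choice: the larger white clip has its jaws up (+x) and its tails towards the robot, while the small one lies nearer the counter edge. The arm, knob and card edge point right and down. The wrist camera sees only the floor so far. Next I work out coarse positions and the move to a viewpoint above the stand.

```bash
cat >> h.py <<'E'
def go(target,yaw,s=None):
    """total shift (mm, tool axes now) and wz to bring GRASP point to target, tool down, tool-y heading yaw (mod pi)"""
    s=s or telemetry.get_state(); A=R.from_rotvec(s["tool_rot"]).as_matrix()
    ty=np.arctan2(A[1,1],A[0,1]); dy=(yaw-ty+np.pi/2)%np.pi-np.pi/2
    g=np.array(s["position"])+A[:,2]*.159
    y=ty+dy; Y=np.array([np.cos(y),np.sin(y),0]);Z=np.array([0,0,-1.]);B=np.c_[np.cross(Y,Z),Y,Z]
    print("ty",ty.round(3),"grasp",g.round(4),"tilt",A[:2,2].round(4),"rotvec",R.from_matrix(A.T@B).as_rotvec().round(4),
     "shift if translated first",(1e3*A.T@(np.array(target)-B[:,2]*.159-s["position"])).round(1),"if rotated first",(1e3*B.T@(np.array(target)-B[:,2]*.159-s["position"])).round(1))
E
python3 - <<'E'
from h import *
import pickle
o=pickle.load(open("o0.pkl","rb")); k,p,d=o["top"]
print("knob",onz(k,253,231.5,.14),"post",onz(k,237.5,208.5,.124),"pin",onz(k,390.5,211.6,.034),"jaw",onz(k,392,197.8,.034),"tail",onz(k,390.1,227.5,.034))
P=pts(k,d)[185:260,215:275].reshape(-1,3);print(P[P[:,2]>.12].round(3).tolist())
print(imaging.get_calibration("wrist")["hand_eye"])
go([.46,.20,.27],telemetry.get_state()["tool_rot"][0]*0)
go([.46,.20,.27],1.57)
E
```

```text
knob [0.48998839 0.19892456 0.14      ] post [0.55144218 0.24170645 0.124     ] pin [ 0.55094049 -0.19096469  0.034     ] jaw [ 0.59085787 -0.19591809  0.034     ] tail [ 0.50520914 -0.1890981   0.034     ]
[[0.47, 0.141, 1.279], [0.47, 0.141, 1.279], [0.47, 0.141, 1.279], [0.47, 0.141, 1.279], [0.564, 0.246, 0.12], [0.561, 0.251, 0.123], [0.561, 0.246, 0.121], [0.561, 0.243, 0.122], [0.47, 0.141, 1.279], [0.558, 0.257, 0.122], [0.558, 0.254, 0.122], [0.558, 0.251, 0.124], [0.558, 0.249, 0.122], [0.558, 0.246, 0.124], [0.558, 0.243, 0.123], [0.555, 0.254, 0.124], [0.555, 0.251, 0.125], [0.555, 0.248, 0.128], [0.556, 0.246, 0.12], [0.556, 0.243, 0.122], [0.553, 0.257, 0.12], [0.553, 0.254, 0.123], [0.553, 0.251, 0.124], [0.553, 0.248, 0.123], [0.553, 0.246, 0.126], [0.55, 0.251, 0.125], [0.55, 0.248, 0.124], [0.55, 0.246, 0.122], [0.47, 0.141, 1.279], [0.47, 0.141, 1.279], [0.47, 0.141, 1.279], [0.47, 0.141, 1.279], [0.47, 0.141, 1.279], [0.491, 0.201, 0.144], [0.491, 0.199, 0.141], [0.491, 0.196, 0.139], [0.489, 0.204, 0.145], [0.489, 0.202, 0.14], [0.489, 0.199, 0.135], [0.489, 0.19
[... 274 characters left out ...]
1.279], [0.47, 0.141, 1.279], [0.47, 0.141, 1.279]]
[[ 8.81813184e-04 -9.58037953e-01 -2.86640022e-01  7.81052916e-02]
 [ 9.99999576e-01  9.21365640e-04 -3.10648263e-06  5.27050216e-05]
 [ 2.67076396e-04 -2.86639898e-01  9.58038359e-01  1.96568841e-02]
 [ 0.00000000e+00  0.00000000e+00  0.00000000e+00  1.00000000e+00]]
ty -1.221 grasp [ 0.1799 -0.4929  0.2452] tilt [-0.0002  0.0011] rotvec [-9.000e-04 -8.000e-04 -1.221e+00] shift if translated first [ 500.7 -555.2  -24.1] if rotated first [693.1 280.1 -24.8]
ty -1.221 grasp [ 0.1799 -0.4929  0.2452] tilt [-0.0002  0.0011] rotvec [-0.0011  0.      0.3506] shift if translated first [ 500.7 -555.2  -24.1] if rotated first [ 279.5 -693.3  -24.8]
```

arm_command([
  [34.3, -24, 0, 0, 0, 0, 91],
  [34.3, -24, 0, 0, 0, 0, 91],
  [34.3, -24, 0, 0, 0, 0, 91],
  [34.3, -24, 0, 0, 0, 0, 91],
  [34.3, -24, 0, 0, 0, 0, 91],
  [34.3, -24, 0, 0, 0, 0, 91],
  [34.3, -24, 0, 0, 0, 0, 91],
  [34.3, -24, 0, 0, 0, 0, 91],
  [34.3, -24, 0, 0, 0, 0, 91],
  [34.3, -24, 0, 0, 0, 0, 91],
  [17.6, -35, 0, 0, 0, 0, 91],
  [17.6, -35, 0, 0, 0, 0, 91],
  [17.6, -35, 0, 0, 0, 0, 91],
  [17.6, -35, 0, 0, 0, 0, 91],
  [17.6, -35, 0, 0, 0, 0, 91],
  [17.6, -35, 0, 0, 0, 0, 91],
  [17.6, -35, 0, 0, 0, 0, 91],
  [17.6, -35, 0, 0, 0, 0, 91],
  [17.6, -35, 0, 0, 0, 0, 91],
])

```text
time: 2.05
position: [0.4606, 0.2017, 0.4045]
tool_rot: [3.093, 0.547, -0.0]
contact_force: [0.6, -0.9, 0.4]
width: 0.989
grip_force: 0.0
```

arm_command([
  [0, 0, 0, 0, 0, -0.145, 91],
  [0, 0, 0, 0, 0, -0.145, 91],
  [0, 0, 0, 0, 0, -0.145, 91],
  [0, 0, 0, 0, 0, -0.145, 91],
  [0, 0, 0, 0, 0, -0.145, 91],
  [0, 0, 0, 0, 0, -0.145, 91],
  [0, 0, 0, 0, 0, -0.145, 91],
  [0, 0, 0, 0, 0, -0.145, 91],
  [0, 0, 0, 0, 0, -0.145, 91],
  [0, 0, 0, 0, 0, -0.145, 91],
  [0, 0, 0, 0, 0, -0.145, 91],
  [0, 0, 0, 0, 0, -0.145, 91],
  [0, 0, 0, 0, 0, -0.145, 91],
  [0, 0, 0, 0, 0, -0.145, 91],
  [0, 0, 0, 0, 0, -0.145, 91],
  [0, 0, 0, 0, 0, -0.145, 91],
  [0, 0, 0, 0, 0, -0.145, 91],
  [0, 0, 0, 0, 0, -0.145, 91],
  [0, 0, 0, 0, 0, -0.145, 91],
  [0, 0, 0, 0, 0, -0.145, 91],
])

```text
time: 4.05
position: [0.4607, 0.2, 0.4044]
tool_rot: [0.179, -3.136, 0.0]
contact_force: [0.9, 0.3, -0.5]
width: 0.992
grip_force: 0.0
```

arm_command([
  [0, 0, 0, 0, 0, -0.145, 91],
  [0, 0, 0, 0, 0, -0.145, 91],
  [0, 0, 0, 0, 0, -0.145, 91],
  [0, 0, 0, 0, 0, 0, 91],
])

```text
time: 4.45
position: [0.4607, 0.2, 0.4044]
tool_rot: [0.845, -3.025, 0.0]
contact_force: [0.1, -0.1, -0.1]
width: 0.987
grip_force: 0.0
```

Run:
```python
from h import *
s=telemetry.get_state();print(s["time"],s["joints"].round(3))
k,p,d=grab("wrist");cv2.imwrite("pics/w1.png",p);P=pts(k,d)
np.savez("w1.npz",P=P,M=k["M"])
z=P[...,2];c=(z>.12)&(z<.15)
n,l,st,ce=cv2.connectedComponentsWithStats(c.astype(np.uint8))
for i in range(1,n):
    if st[i,4]>60: print(st[i],P[l==i].mean(0).round(4),P[l==i].min(0).round(4),P[l==i].max(0).round(4))
go([.488,.199,.133],2.2)
```

```text
4.45 [ 0.257  0.301  1.585 -0.     1.256 -1.858]
[254 232  16  24 313] [0.4858 0.1999 0.1359] [0.4817 0.1947 0.1201] [0.4935 0.206  0.1421]
[264 333  17   6  80] [0.5579 0.252  0.1231] [0.5534 0.2456 0.1204] [0.5635 0.2584 0.1254]
ty 2.111 grasp [0.4606 0.2    0.2455] tilt [-0.0005 -0.0002] rotvec [ 0.0001 -0.0005 -0.0891] shift if translated first [-22.9 -14.9 112.5] if rotated first [-21.5 -16.9 112.5]
```

View pics/w1.png

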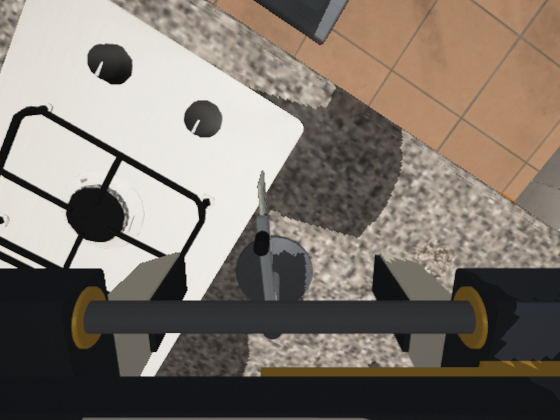

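arm_command([
  [-11, -8, 0, 0, 0, -0.089, 91],
  [-10.6, -7.7, 10, 0, 0, 0, 91],
  [0, 0, 30, 0, 0, 0, 91],
  [0, 0, 30, 0, 0, 0, 91],
  [0, 0, 30, 0, 0, 0, 91],
  [0, 0, 12.5, 0, 0, 0, 91],
  [0, 0, 0, 0, 0, 0, 18],
  [0, 0, 0, 0, 0, 0, 18],
  [0, 0, 0, 0, 0, 0, 18],
  [0, 0, 0, 0, 0, 0, 18],
  [0, 0, 0, 0, 0, 0, 18],
  [0, 0, 0, 0, 0, 0, 18],
])

```text
time: 5.7
position: [0.4875, 0.1989, 0.2926]
tool_rot: [-0.976, 2.985, -0.0]
contact_force: [0.2, 0.3, 0.2]
width: 0.518
grip_force: 0.0
```

Run:
```python
from h import *
s=telemetry.get_state();print(s["time"],s["joints"].round(3),s["width"]*92,s["contact_force"])
go([.4873,.2,.133],2.2)
# arc rows: rotate about the post clockwise
import math
c=np.array([.557,.250]);h=math.radians(-144);
th=-0.12
def rel(th):
    p0=.085*np.array([math.cos(h),math.sin(h)]);p1=.085*np.array([math.cos(h+th),math.sin(h+th)]);d=p1-p0
    ty=2.2;y=np.array([math.cos(ty),math.sin(ty)]);x=np.array([-math.sin(ty),math.cos(ty)])
    return d@x*1e3,d@y*1e3
print(rel(th))
k,p,d=grab("wrist");cv2.imwrite("pics/w2.png",p)
```

```text
5.7 [ 0.242  0.462  1.676 -0.     1.002 -1.961] 47.68139457927741 [0.2347707 0.2941236 0.2192622]
ty 2.203 grasp [0.4876 0.1989 0.1336] tilt [0.0008 0.0001] rotvec [-0.0004  0.0007  0.0028] shift if translated first [-0.5  1.   0.6] if rotated first [-0.5  1.   0.6]
(np.float64(-0.6202725124654163), np.float64(10.174992576012661))
```

arm_command([
  [0, 0, 0, 0, 0, 0, 18],
  [0, 0, 0, 0, 0, 0, 18],
  [0, 0, 0, 0, 0, 0, 18],
  [0, 0, 0, 0, 0, 0, 18],
  [-0.6, 10.2, 0, 0, 0, 0.12, 18],
  [-0.6, 10.2, 0, 0, 0, 0.12, 18],
  [-0.6, 10.2, 0, 0, 0, 0.12, 18],
  [-0.6, 10.2, 0, 0, 0, 0.12, 18],
])

```text
time: 6.55
position: [0.4717, 0.2364, 0.2922]
tool_rot: [0.231, -3.133, 0.001]
contact_force: [0.6, -1.1, 0.1]
width: 0.196
grip_force: 0.5
```

```bash
cat > look.py <<'E'
from h import *
s=telemetry.get_state();print(s["time"],s["joints"].round(3),s["width"]*92,s["contact_force"].round(1));go([.5,.2,.13],0)
o=[]
for n in("top","side","wrist"):
    k,p,d=grab(n)
    if n=="top":
        P=pts(k,d)[150:290,170:300].reshape(-1,3)
        for lo,hi in((.04,.1),(.1,.115),(.116,.15)):
            m=(P[:,2]>lo)&(P[:,2]<hi)&(np.hypot(P[:,0]-.557,P[:,1]-.25)<.14); print(lo,m.sum(),P[m].mean(0).round(3) if m.any() else "")
        p=p[150:290,130:300]
    o.append(cv2.resize(p,(400,300),interpolation=cv2.INTER_CUBIC))
import sys
cv2.imwrite(f"pics/{sys.argv[1]}.png",np.vstack([np.hstack(o[:2]),np.hstack([o[2],o[2]*0])]))
E
python3 look.py l1
```

```text
6.55 [ 3.190e-01  4.650e-01  1.673e+00 -1.000e-03  1.004e+00 -1.398e+00] 18.06166797681106 [ 0.6 -1.1  0.1]
ty 1.718 grasp [0.4716 0.2363 0.1332] tilt [-0.0003 -0.0006] rotvec [-2.0000e-04 -7.0000e-04 -1.4237e+00] shift if translated first [-22.7 -40.2   3.2] if rotated first [ 36.4 -28.3   3.2]
0.04 2 [0.54  0.195 0.047]
0.1 22 [0.552 0.246 0.11 ]
0.116 32 [0.556 0.249 0.122]
```

View pics/l1.png

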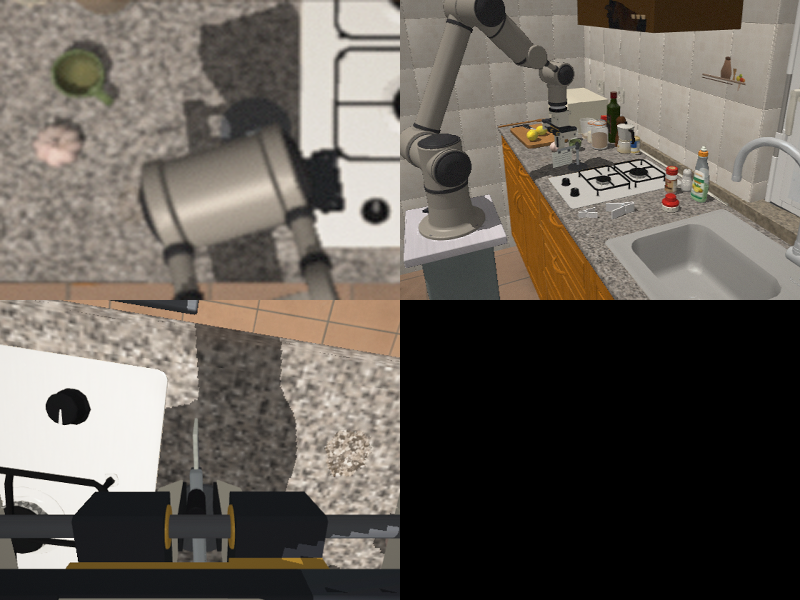

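The wrist view (lower left) shows the knob at (197,478) caged between the fingers, and the arm is following them. I keep swinging.

arm_command([
  [-0.6, 10.2, 0, 0, 0, 0.12, 18],
  [-0.6, 10.2, 0, 0, 0, 0.12, 18],
  [0, 0, 0, 0, 0, 0, 18],
])

```text
time: 7.0
position: [0.4714, 0.257, 0.2921]
tool_rot: [0.134, 3.139, 0.0]
contact_force: [0.1, -0.2, -0.4]
width: 0.196
grip_force: 0.0
```

arm_command([
  [-0.3, 5.1, 0, 0, 0, 0.06, 18],
  [-0.3, 5.1, 0, 0, 0, 0.06, 18],
  [0, 0, 0, 0, 0, 0, 18],
])

```text
time: 7.3
position: [0.4732, 0.2664, 0.2921]
tool_rot: [-0.319, -3.125, 0.0]
contact_force: [-0.2, -0.0, 0.1]
width: 0.195
grip_force: 0.0
```

arm_command([
  [-0.3, 5.1, 0, 0, 0, 0.06, 18],
  [-0.3, 5.1, 0, 0, 0, 0.06, 18],
  [0, 0, 0, 0, 0, 0, 18],
])

```text
time: 7.6
position: [0.4761, 0.2761, 0.292]
tool_rot: [-0.506, -3.1, 0.001]
contact_force: [0.4, -0.5, -0.5]
width: 0.2
grip_force: 0.0
```

arm_command([
  [-0.3, 5.1, 0, 0, 0, 0.06, 18],
  [-0.3, 5.1, 0, 0, 0, 0.06, 18],
  [0, 0, 0, 0, 0, 0, 18],
])

```text
time: 7.9
position: [0.4788, 0.2796, 0.2916]
tool_rot: [-0.688, -3.059, 0.03]
contact_force: [-9.6, -37.2, 15.5]
width: 0.196
grip_force: 19.1
```

Run:
```python
from h import *
s=telemetry.get_state();print(s["time"],s["joints"].round(3),s["contact_force"].round(1));go([.5,.2,.13],0)
k,p,d=grab("wrist");cv2.imwrite("pics/w3.png",p);P=pts(k,d);q=P.reshape(-1,3)
for lo,hi in((.05,.1),(.1,.112),(.113,.15)):
    m=(q[:,2]>lo)&(q[:,2]<hi)&(np.hypot(q[:,0]-.557,q[:,1]-.25)<.15); print(lo,m.sum(),q[m].mean(0).round(3) if m.any() else "",q[m].min(0).round(3),q[m].max(0).round(3))
print(proj(k,[.4745,.286,.14]))
```

```text
7.9 [ 0.393  0.512  1.591 -0.014  1.055 -0.727] [ -9.6 -37.2  15.5]
ty 1.128 grasp [0.4772 0.2768 0.1326] tilt [-0.0099 -0.0177] rotvec [-0.0188  0.0102  1.1281] shift if translated first [-53.2 -62.7   3.8] if rotated first [-79.6  21.2   2.6]
0.05 1048 [0.479 0.275 0.076] [0.436 0.253 0.05 ] [0.559 0.286 0.1  ]
0.1 1379 [0.49  0.27  0.108] [0.437 0.254 0.1  ] [0.537 0.286 0.112]
0.113 2817 [0.47  0.28  0.133] [0.457 0.258 0.113] [0.49  0.305 0.15 ]
(np.float64(295.41065272157635), np.float64(286.0714360904997))
```

View pics/w3.png

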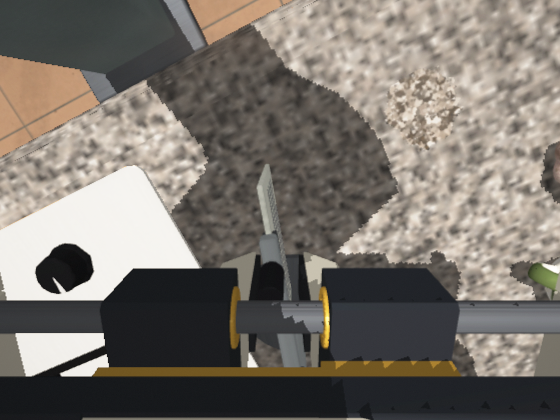

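The arm is at its stop: the push force rose to about 38 N with the knob against the finger. I back off, open, rise and measure the arm's final direction.

arm_command([
  [0, -5, 0, 0, 0, 0, 18],
  [0, -3.5, 0, 0, 0, 0, 18],
])

```text
time: 8.15
position: [0.4766, 0.276, 0.2921]
tool_rot: [0.691, 3.065, -0.003]
contact_force: [0.8, -0.4, 0.3]
width: 0.198
grip_force: 0.0
```

arm_command([
  [0, 0, 0, 0, 0, 0, 60],
  [0, 0, 0, 0, 0, 0, 60],
  [0, 0, 0, 0, 0, 0, 60],
  [0, 0, -10, 0, 0, 0, 60],
  [0, 0, -30, 0, 0, 0, 60],
  [25, 0, -30, 0, 0, 0, 60],
  [25, 0, -30, 0, 0, 0, 60],
  [25, 0, -30, 0, 0, 0, 60],
  [25, 0, -20, 0, 0, 0, 60],
  [0, 0, 0, 0, 0, 0, 60],
])

```text
time: 9.15
position: [0.3843, 0.3228, 0.4463]
tool_rot: [0.691, 3.06, 0.008]
contact_force: [1.0, -0.2, -0.1]
width: 0.651
grip_force: 0.0
```

```bash
cat > arm.py <<'E'
from h import *
s=telemetry.get_state();print(s["time"],s["joints"].round(3),s["contact_force"].round(1));go([.5,.2,.13],0)
for n in ("wrist","top"):
    k,p,d=grab(n);cv2.imwrite(f"pics/{n}_arm{s['time']:.1f}.png",p);q=pts(k,d).reshape(-1,3)
    near=np.hypot(q[:,0]-.557,q[:,1]-.25)<.15
    print(n)
    for lo,hi in((.05,.098),(.105,.113),(.114,.15)):
        m=(q[:,2]>lo)&(q[:,2]<hi)&near
        if not m.any(): continue
        Q=q[m];r=np.hypot(*(Q[:,:2]-[.557,.25]).T);t=np.arctan2(Q[:,1]-.25,Q[:,0]-.557)
        vx,vy,x0,y0=cv2.fitLine(Q[:,:2].astype(np.float32),cv2.DIST_HUBER,0,.001,.001).ravel()
        print(lo,m.sum(),Q.mean(0).round(4),"line",vx,vy,"rmax",r.max().round(4),"far median",np.median(Q[r>np.percentile(r,80)],0).round(4),np.degrees(np.arctan2(vy,vx)).round(1))
    m=(q[:,2]>.118)&near
    for nm,sel in(("knob",np.hypot(*(q[:,:2]-[.557,.25]).T)>.06),("cap",np.hypot(*(q[:,:2]-[.557,.25]).T)<.03)):
        Q=q[m&sel]; print(nm,len(Q),Q.mean(0).round(4) if len(Q) else "",Q.min(0).round(4) if len(Q) else"",Q.max(0).round(4)if len(Q) else"")
E
python3 arm.py
```

```text
9.15 [ 5.460e-01  2.670e-01  1.514e+00  1.000e-03  1.353e+00 -5.810e-01] [ 1.  -0.2 -0.1]
ty 1.127 grasp [0.3851 0.3235 0.2873] tilt [0.0053 0.0041] rotvec [ 7.1000e-03 -6.0000e-04  1.1267e+00] shift if translated first [-156.8  -62.1  157.4] if rotated first [-122.8  115.7  157.3]
wrist
0.05 314 [0.4832 0.274  0.0747] line 0.9686996 -0.24823608 rmax 0.126 far median [0.4369 0.2854 0.0757] -14.4
0.105 458 [0.5187 0.2626 0.11  ] line 0.9648781 -0.26269805 rmax 0.1011 far median [0.464  0.2778 0.1096] -15.2
0.114 172 [0.512 0.265 0.12 ] line 0.9644255 -0.26435477 rmax 0.0921 far median [0.4696 0.2765 0.1231] -15.3
knob 69 [0.4706 0.2765 0.1237] [0.4685 0.2704 0.1182] [0.4758 0.2803 0.1314]
cap 46 [0.5507 0.2541 0.1194] [0.5478 0.2458 0.1181] [0.5551 0.2602 0.1213]
top
0.05 39 [0.4751 0.2707 0.0673] line 0.9629806 -0.26957053 rmax 0.1247 far median [0.441  0.2806 0.0718] -15.6
0.105 104 [0.5109 0.2617 0.1099] line 0.9605852 -0.27798578 rmax 0.0993 far median [0.4673 0.2727 0.1101] -16.1
0.114 57 [0.5259 0.2574 0.126 ] line 0.96574104 -0.25950775 rmax 0.0904 far median [0.4726 0.2723 0.1393] -15.0
knob 29267 [0.5908 0.2058 0.9327] [0.4071 0.1061 0.1271] [0.6126 0.3462 1.2786]
cap 29 [0.5566 0.2494 0.1214] [0.5478 0.2435 0.1182] [0.5639 0.2565 0.1251]
```

Run:
```python
from h import *
c=imaging.get_calibration("wrist");f=210/np.tan(np.radians(c["fov_y"])/2)
T=np.eye(4);T[:3,:3]=R.from_rotvec([-0.688,-3.059,.03]).as_matrix();T[:3,3]=[.4788,.2796,.2916]
k=dict(f=f,cx=c["cx"],cy=c["cy"],M=T@np.array(c["hand_eye"]))
for u,v,z in((262,170,.1),(268,168,.1),(265,168,.1),(268,237,.11),(271,262,.14)):
    q=onz(k,u,v,z);print(u,v,q.round(4),np.degrees(np.arctan2(q[1]-.25,q[0]-.557)).round(1),np.hypot(q[0]-.557,q[1]-.25).round(4))
```

```text
262 170 [0.4306 0.2894 0.1   ] 162.7 0.1324
268 168 [0.4309 0.2924 0.1   ] 161.4 0.133
265 168 [0.4303 0.2911 0.1   ] 162.0 0.1332
268 237 [0.4599 0.279  0.11  ] 163.4 0.1013
271 262 [0.4606 0.2816 0.14  ] 161.8 0.1015
```

Run:
```python
import cv2,glob,numpy as np
print(glob.glob("pics/*arm*"))
a=cv2.imread("pics/w3.png")[130:330,200:400];b=cv2.imread("pics/wrist_arm9.1.png") if glob.glob("pics/wrist_arm9.1.png") else cv2.imread("pics/wrist_arm9.2.png")
cv2.imwrite("pics/cmp.png",np.hstack([cv2.resize(a,(240,400)),b[:400]]))
```

```text
['pics/top_arm9.2.png', 'pics/wrist_arm9.2.png']
```

View pics/cmp.png

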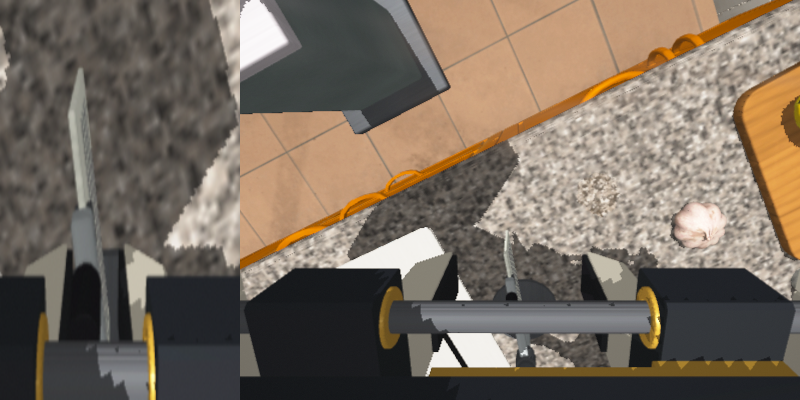

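The finger may have dragged the arm a degree or so back when I backed off: about 162° while pushing against 164.7° now. I push it onto the stop again and this time release by opening the fingers.

Run:
```python
from h import *
go([.475,.2727,.133],1.30)
```

```text
ty 1.125 grasp [0.3862 0.3218 0.2838] tilt [0.0017 0.0006] rotvec [ 0.0011  0.0014 -0.1751] shift if translated first [-101.3   -6.   151. ] if rotated first [-98.9 -23.4 150.8]
```

arm_command([
  [0, 0, 0, 0, 0, -0.12, 60],
  [0, 0, 0, 0, 0, -0.055, 60],
  [-30, -8, 0, 0, 0, 0, 60],
  [-35, -8, 10, 0, 0, 0, 60],
  [-33.9, -7.4, 30, 0, 0, 0, 60],
  [0, 0, 35, 0, 0, 0, 60],
  [0, 0, 40, 0, 0, 0, 60],
  [0, 0, 35.8, 0, 0, 0, 60],
  [0, 0, 0, 0, 0, 0, 24],
  [0, 0, 0, 0, 0, 0, 24],
  [0, 0, 0, 0, 0, 0, 24],
  [0, 0, 0, 0, 0, 0, 24],
  [0, 0, 0, 0, 0, 0, 24],
  [0, 0, 0, 0, 0, 0, 24],
  [0, 0, 0, 0, 0, 0, 24],
])

```text
time: 10.75
position: [0.4752, 0.2724, 0.2919]
tool_rot: [0.427, 3.112, 0.001]
contact_force: [0.6, 0.8, 0.3]
width: 0.261
grip_force: 0.0
```

arm_command([
  [0, 3, 0, 0, 0, 0, 24],
  [0, 3, 0, 0, 0, 0, 24],
  [0, 0, 0, 0, 0, 0, 24],
])

```text
time: 11.05
position: [0.477, 0.2785, 0.2913]
tool_rot: [0.427, 3.112, 0.0]
contact_force: [-1.2, -1.4, 0.3]
width: 0.265
grip_force: 0.0
```

arm_command([
  [0, 2, 0, 0, 0, 0, 24],
  [0, 0, 0, 0, 0, 0, 24],
])

```text
time: 11.25
position: [0.4773, 0.2795, 0.2912]
tool_rot: [-0.426, -3.112, 0.004]
contact_force: [-0.3, -3.9, 0.3]
width: 0.263
grip_force: 2.3
```

arm_command([
  [0, 2, 0, 0, 0, 0, 24],
  [0, 0, 0, 0, 0, 0, 24],
])

```text
time: 11.45
position: [0.4776, 0.2803, 0.2911]
tool_rot: [-0.426, -3.11, 0.009]
contact_force: [-3.4, -12.4, 3.9]
width: 0.265
grip_force: 6.1
```

Contact again, with the force climbing to 12 N, so the arm is at the stop. I release by opening the fingers.

arm_command([
  [0, 0, 0, 0, 0, 0, 60],
  [0, 0, 0, 0, 0, 0, 60],
  [0, 0, 0, 0, 0, 0, 60],
  [0, 0, 0, 0, 0, 0, 60],
  [0, 0, -10, 0, 0, 0, 80],
  [0, 0, -30, 0, 0, 0, 91],
  [25, 0, -30, 0, 0, 0, 91],
  [25, 0, -30, 0, 0, 0, 91],
  [25, 0, -30, 0, 0, 0, 91],
  [25, 0, -20, 0, 0, 0, 91],
  [0, 0, 0, 0, 0, 0, 91],
])

```text
time: 12.55
position: [0.3796, 0.3097, 0.4454]
tool_rot: [0.423, 3.108, 0.007]
contact_force: [1.7, -0.8, 0.8]
width: 0.991
grip_force: 0.0
```

```bash
python3 arm.py; python3 -c "
from h import *
go([.47,-.19,.27],1.50)"
```

```text
12.55 [ 5.280e-01  2.450e-01  1.547e+00  1.000e-03  1.344e+00 -7.730e-01] [ 1.7 -0.8  0.8]
ty 1.301 grasp [0.3804 0.3103 0.2864] tilt [0.0053 0.0038] rotvec [7.0000e-03 2.0000e-04 1.3005e+00] shift if translated first [-144.7  -74.3  156.7] if rotated first [-109.7  120.4  156.4]
wrist
0.05 147 [0.4869 0.2725 0.0822] line 0.9713018 -0.23785031 rmax 0.126 far median [0.4364 0.2851 0.0711] -13.8
0.105 430 [0.5185 0.262  0.1102] line 0.96254045 -0.27113804 rmax 0.1012 far median [0.4632 0.2774 0.1098] -15.7
0.114 191 [0.508  0.265  0.1209] line 0.9614846 -0.27485874 rmax 0.0922 far median [0.4691 0.2759 0.1249] -16.0
knob 89 [0.4704 0.2756 0.1246] [0.4685 0.269  0.118 ] [0.4769 0.28   0.1331]
cap 46 [0.5502 0.2531 0.1195] [0.5475 0.2431 0.118 ] [0.554  0.2603 0.1219]
top
0.05 39 [0.4741 0.2712 0.0697] line 0.9625416 -0.27113417 rmax 0.124 far median [0.4411 0.2804 0.0796] -15.7
0.105 99 [0.5127 0.2613 0.1092] line 0.96128625 -0.2755518 rmax 0.1096 far median [0.4727 0.2717 0.1089] -16.0
0.114 57 [0.5254 0.2574 0.1261] line 0.96458185 -0.26378384 rmax 0.0906 far median [0.4726 0.2722 0.1376] -15.3
knob 29125 [0.5911 0.2052 0.9336] [0.4071 0.1062 0.1267] [0.6126 0.3463 1.2786]
cap 30 [0.5557 0.2495 0.1221] [0.5477 0.2434 0.118 ] [0.5639 0.257  0.1292]
ty 1.299 grasp [0.3817 0.3091 0.2832] tilt [0.0019 0.0007] rotvec [ 0.001   0.0017 -0.2009] shift if translated first [-219.3 -456.9   13. ] if rotated first [-123.7 -491.5   13.2]
```

arm_command([
  [0, 0, 0, 0, 0, -0.1, 91],
  [0, 0, 0, 0, 0, -0.1, 91],
  [-10.3, -41, 1, 0, 0, 0, 91],
  [-10.3, -41, 1, 0, 0, 0, 91],
  [-10.3, -41, 1, 0, 0, 0, 91],
  [-10.3, -41, 1, 0, 0, 0, 91],
  [-10.3, -41, 1, 0, 0, 0, 91],
  [-10.3, -41, 1, 0, 0, 0, 91],
  [-10.3, -41, 1, 0, 0, 0, 91],
  [-10.3, -41, 1, 0, 0, 0, 91],
  [-10.3, -41, 1, 0, 0, 0, 91],
  [-10.3, -41, 1, 0, 0, 0, 91],
  [-10.3, -41, 1, 0, 0, 0, 91],
  [-10.3, -41, 1, 0, 0, 0, 91],
  [0, 0, 0, 0, 0, 0, 91],
  [0, 0, 0, 0, 0, 0, 91],
])

```text
time: 14.25
position: [0.4691, -0.1923, 0.4278]
tool_rot: [-0.119, -3.137, -0.002]
contact_force: [-0.1, 0.8, -0.0]
width: 0.991
grip_force: 0.0
```

Run:
```python
from h import *
s=telemetry.get_state();print(s["time"],s["joints"].round(3))
k,p,d=grab("wrist");cv2.imwrite("pics/w4.png",p);P=pts(k,d)
z=P[...,2];c=((z>.024)&(z<.045)&(np.hypot(P[...,0]-.545,P[...,1]+.19)<.08)).astype(np.uint8)
n,l,st,ce=cv2.connectedComponentsWithStats(c)
for i in range(1,n):
    if st[i,4]>60: print(st[i],P[l==i].mean(0).round(4),P[l==i].min(0).round(4),P[l==i].max(0).round(4))
h=P[(c>0)]
print("top z pct",np.percentile(h[:,2],[50,90,97]))
t=h[h[:,2]>.031]
for lo in np.arange(.48,.61,.01):
    m=(t[:,0]>=lo)&(t[:,0]<lo+.01)
    if m.sum()>3: print(lo.round(2),m.sum(),np.percentile(t[m,1],[2,50,98]).round(4))
go([.511,-.19,.024],1.5)
```

```text
14.25 [-0.54   0.292  1.531  0.     1.322 -2.035]
[261 206  56  82 986] [ 0.5447 -0.1871  0.0323] [ 0.4966 -0.2137  0.024 ] [ 0.594  -0.153   0.0359]
top z pct [0.03322314 0.03457586 0.03513585]
0.49 13 [-0.2135 -0.2112 -0.2093]
0.5 77 [-0.2128 -0.2076 -0.1535]
0.51 83 [-0.2105 -0.1642 -0.1572]
0.52 83 [-0.2083 -0.168  -0.161 ]
0.53 78 [-0.2063 -0.172  -0.1649]
0.54 88 [-0.2037 -0.1868 -0.1696]
0.55 130 [-0.1994 -0.1882 -0.1762]
0.56 59 [-0.1999 -0.1827 -0.1778]
0.57 57 [-0.1995 -0.1848 -0.1809]
0.58 75 [-0.199  -0.1923 -0.1826]
0.59 32 [-0.1977 -0.192  -0.1855]
ty 1.497 grasp [ 0.4687 -0.191   0.2692] tilt [-0.0021  0.0015] rotvec [ 0.0013 -0.0022 -0.0033] shift if translated first [-42.3   4.  245.1] if rotated first [-41.8   4.2 245.2]
```

View pics/w4.png

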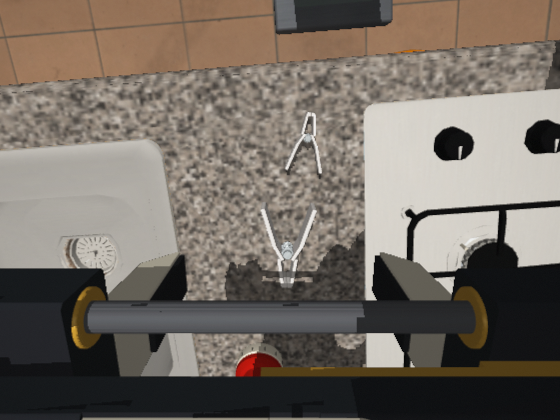

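The wrist view shows the larger clip with its pin at (287,250) and tail ends at (263,208) and (315,208). The small one at (308,150) is well clear. The clip's heading is about -4.7°, and its tail point is at about (0.512, -0.184).

arm_command([
  [-21.2, 5, 0, 0, 0, 0.008, 91],
  [-21.2, 5, 20, 0, 0, 0, 91],
  [0, 0, 40, 0, 0, 0, 91],
  [0, 0, 40, 0, 0, 0, 91],
  [0, 0, 40, 0, 0, 0, 91],
  [0, 0, 40, 0, 0, 0, 91],
  [0, 0, 35, 0, 0, 0, 91],
  [0, 0, 15, 0, 0, 0, 91],
  [0, 0, 8, 0, 0, 0, 91],
  [0, 0, 0, 0, 0, 0, 91],
])

```text
time: 15.3
position: [0.5121, -0.1832, 0.1908]
tool_rot: [-0.125, -3.138, -0.001]
contact_force: [0.3, -0.8, 1.1]
width: 0.994
grip_force: 0.0
```

Run:
```python
from h import *
s=telemetry.get_state();print(s["time"],s["joints"].round(3),s["contact_force"].round(1))
go([.5115,-.184,.0235],1.489)
```

```text
15.3 [-0.484  0.636  1.712 -0.     0.796 -1.976] [ 0.3 -0.8  1.1]
ty 1.491 grasp [ 0.5118 -0.183   0.0318] tilt [-0.0015  0.0008] rotvec [ 0.0007 -0.0016  0.0022] shift if translated first [ 0.5 -0.9  8.3] if rotated first [ 0.5 -0.9  8.3]
```

arm_command([
  [0.5, -0.9, 7.3, 0, 0, 0, 91],
  [0, 0, 0, 0, 0, 0, 10],
  [0, 0, 0, 0, 0, 0, 10],
  [0, 0, 0, 0, 0, 0, 10],
  [0, 0, 0, 0, 0, 0, 10],
  [0, 0, 0, 0, 0, 0, 10],
  [0, 0, 0, 0, 0, 0, 10],
  [0, 0, 0, 0, 0, 0, 10],
  [0, 0, 0, 0, 0, 0, 10],
  [0, 0, 0, 0, 0, 0, 10],
  [0, 0, 0, 0, 0, 0, 10],
  [0, 0, 0, 0, 0, 0, 10],
  [0, 0, 0, 0, 0, 0, 10],
  [0, 0, 0, 0, 0, 0, 10],
])

```text
time: 16.7
position: [0.5117, -0.1852, 0.1845]
tool_rot: [0.127, 3.138, -0.001]
contact_force: [-2.8, -1.3, 4.8]
width: 0.289
grip_force: 29.9
```

Gripped at 26.6 mm with 30 N, so the tails are at the stop and the clip is wide open. I lift, turn and compute the transfer.

arm_command([
  [0, 0, -15, 0, 0, 0, 10],
  [0, 0, -30, 0, 0, 0, 10],
  [0, 0, -35, 0, 0, 0, 10],
  [0, 0, -35, 0, 0, 0.1, 10],
  [0, 0, -30, 0, 0, 0.098, 10],
  [0, 0, 0, 0, 0, 0, 10],
])

```text
time: 17.3
position: [0.5125, -0.1852, 0.3331]
tool_rot: [0.439, 3.103, -0.004]
contact_force: [1.1, -1.0, -0.6]
width: 0.29
grip_force: 29.9
```

```bash
cat > clip.py <<'E'
from h import *
s=telemetry.get_state();print(s["time"],s["joints"].round(3),s["contact_force"].round(1),s["width"]*92,s["grip_force"])
A=R.from_rotvec(s["tool_rot"]).as_matrix();g=s["position"]+A[:,2]*.159
import sys
for n in("top","side","wrist"):
    k,p,d=grab(n);cv2.imwrite(f"pics/{n}_{sys.argv[1]}.png",p);P=pts(k,d).reshape(-1,3)
    L=(P-g)@A   # tool coords from grasp point: x outward(tails), y closing, z down
    white=(p.reshape(-1,3).min(1)>110)&(np.ptp(p.reshape(-1,3).astype(int),1)<40)
    m=(np.abs(L[:,1])<.03)&(L[:,0]>-.1)&(L[:,0]<-.012)&(np.abs(L[:,2])<.04)&(d.ravel()>0)
    Q=L[m]*1e3
    print(n,m.sum(),Q.min(0).round(1) if m.any() else"",Q.max(0).round(1)if m.any() else"",np.percentile(Q[:,2],[5,50]).round(1) if m.any() else "")
    for lo in range(-100,-10,10):
        w=Q[(Q[:,0]>=lo)&(Q[:,0]<lo+10)]
        if len(w)>2: print("  ",lo,len(w),np.percentile(w[:,1],[0,25,50,75,100]).round(1),"z",w[:,2].min().round(1),w[:,2].max().round(1))
E
python3 clip.py a; python3 -c "
from h import *
go([.3118,.3198,.165],1.293)"
```

```text
17.3 [-0.488  0.443  1.578  0.     1.112 -1.778] [ 1.1 -1.  -0.6] 26.660756522054093 29.861951172351837
top 136 [-86.7 -16.7 -13.2] [-42.2  17.1  25.5] [-9.7  0.9]
   -90 27 [-16.7 -14.  -13.   15.8  17.1] z -10.2 23.2
   -80 27 [-15.9 -14.5  14.5  14.9  17. ] z -10.5 23.7
   -70 29 [-13.6 -11.9  13.2  13.5  15.4] z -9.4 25.5
   -60 34 [-11.3   0.7  10.4  12.5  13.4] z -13.2 22.4
   -50 19 [-10.1  -6.9  -1.8   4.1   9.6] z -10.9 7.5
side 480 [-85.9 -21.9  -7.1] [-13.1  19.7  29. ] [-4.9  7. ]
   -90 34 [-21.1 -17.9 -15.9  10.4  16.2] z -5.9 26.4
   -80 81 [-21.9 -18.4 -16.    9.9  19.7] z -6.8 29.0
   -70 69 [-20.3 -16.2 -15.2   8.5  16.7] z -5.8 27.1
   -60 64 [-19.7 -14.9 -13.3 -11.2  15.5] z -5.4 27.8
   -50 66 [-16.4 -11.5  -9.5  -7.2  11.5] z -7.1 29.0
   -40 62 [-15.9 -13.  -11.4  -9.9  14.4] z -5.5 28.2
   -30 63 [-18.2 -14.8 -12.8 -10.6  14. ] z -5.2 27.3
   -20 41 [-17.4 -14.5 -13.4 -11.8  13.7] z -5.6 27.3
wrist 1790 [-46.2 -13.8  -5.2] [-13.   15.1  29.7] [-4.3  7.6]
   -50 574 [-7.1 -3.3  0.3  4.4  8.2] z 8.3 29.7
   -40 386 [-13.   -7.6   0.8   8.8  14. ] z -4.0 28.1
   -30 523 [-13.8 -10.2   9.5  11.6  15.1] z -5.2 15.3
   -20 307 [-13.7 -10.4   9.5  11.7  14.6] z -5.0 3.1
ty 1.293 grasp [ 0.5111 -0.1846  0.169 ] tilt [-0.0015  0.0009] rotvec [ 0.0004 -0.0017  0.0002] shift if translated first [330.1 430.5   4.7] if rotated first [330.2 430.4   4. ]
```

arm_command([
  [23.6, 30.75, 0, 0, 0, 0, 10],
  [23.6, 30.75, 0, 0, 0, 0, 10],
  [23.6, 30.75, 0, 0, 0, 0, 10],
  [23.6, 30.75, 0, 0, 0, 0, 10],
  [23.6, 30.75, 0, 0, 0, 0, 10],
  [23.6, 30.75, 0, 0, 0, 0, 10],
  [23.6, 30.75, 0, 0, 0, 0, 10],
  [23.6, 30.75, 0, 0, 0, 0, 10],
  [23.6, 30.75, 0, 0, 0, 0, 10],
  [23.6, 30.75, 0, 0, 0, 0, 10],
  [23.6, 30.75, 0, 0, 0, 0, 10],
  [23.6, 30.75, 0, 0, 0, 0, 10],
  [23.6, 30.75, 0, 0, 0, 0, 10],
  [23.6, 30.75, 0, 0, 0, 0, 10],
  [0, 0, 0, 0, 0, 0, 10],
  [0, 0, 0, 0, 0, 0, 10],
])

```text
time: 19.05
position: [0.3117, 0.3202, 0.3275]
tool_rot: [-0.431, -3.11, 0.004]
contact_force: [0.7, -0.1, 0.6]
width: 0.289
grip_force: 29.9
```

```bash
python3 clip.py b | head -1
python3 - <<'E'
from h import *
s=telemetry.get_state();A=R.from_rotvec(s["tool_rot"]).as_matrix();g=s["position"]+A[:,2]*.159
go([.3118,.3198,.074],1.293); go([.3695,.3034,.074],1.293)
for n in("wrist","top","side"):
    k,p,d=grab(n);q=pts(k,d).reshape(-1,3);r=np.hypot(*(q[:,:2]-[.557,.25]).T)
    for nm,lo,hi,a,b in(("bar",.107,.113,.02,.08),("card",.035,.098,.08,.15)):
        m=(q[:,2]>lo)&(q[:,2]<hi)&(r>a)&(r<b)&(q[:,0]<.545)&(q[:,0]>.42)&(abs(q[:,1]-.27)<.04);Q=q[m]
        if len(Q)<8: print(n,nm,len(Q));continue
        vx,vy,x0,y0=cv2.fitLine(Q[:,:2].astype(np.float32),cv2.DIST_HUBER,0,.001,.001).ravel()
        y437=y0+(.437-x0)*vy/vx
        print(n,nm,len(Q),np.degrees(np.arctan2(vy,vx)).round(2),"y at x=.437",round(float(y437),4),Q.min(0).round(4),Q.max(0).round(4))
E
```

```text
19.05 [ 0.627  0.288  1.842 -0.     1.015 -0.668] [ 0.7 -0.1  0.6] 26.613672542346773 29.86111968755722
ty 1.291 grasp [0.3125 0.3188 0.1694] tilt [-0.0013 -0.0013] rotvec [-0.0016 -0.0009 -0.0019] shift if translated first [ 1.   0.7 95.4] if rotated first [ 1.1  0.5 95.4]
ty 1.291 grasp [0.3125 0.3188 0.1694] tilt [-0.0013 -0.0013] rotvec [-0.0016 -0.0009 -0.0019] shift if translated first [-59.    0.8  95.3] if rotated first [-58.9   0.6  95.4]
wrist bar 0
wrist card 0
top bar 58 -15.1 y at x=.437 0.2822 [0.4807 0.2524 0.1072] [0.5375 0.273  0.1125]
top card 35 -15.96 y at x=.437 0.2817 [0.4361 0.2695 0.0357] [0.4786 0.2824 0.0979]
side bar 27 -18.39 y at x=.437 0.2853 [0.4824 0.2503 0.1072] [0.5354 0.272  0.1116]
side card 269 -16.4 y at x=.437 0.2837 [0.4344 0.2634 0.0354] [0.4809 0.2922 0.0977]
```

arm_command([
  [0, -0.3, 25, 0, 0, 0, 10],
  [0, 0, 30, 0, 0, 0, 10],
  [0, 0, 25, 0, 0, 0, 10],
  [0, 0, 15, 0, 0, 0, 10],
  [0, 0, 0, 0, 0, 0, 10],
  [0, 0, 0, 0, 0, 0, 10],
])

```text
time: 19.95
position: [0.3128, 0.3193, 0.2344]
tool_rot: [0.438, 3.111, -0.0]
contact_force: [0.9, -1.1, 0.2]
width: 0.291
grip_force: 29.9
```

```bash
cat > rel.py <<'E'
from h import *
import sys
s=telemetry.get_state();A=R.from_rotvec(s["tool_rot"]).as_matrix();g=s["position"]+A[:,2]*.159
print(s["time"],s["contact_force"].round(1),s["width"]*92,s["grip_force"])
go([.3695,.3025,.074],1.293)
o=[]
for n,c in(("top",(200,190)),("side",None)):
    k,p,d=grab(n);P=pts(k,d);L=(P-g)@A*1e3
    for nm,m in(("jaws",(L[...,0]>-95)&(L[...,0]<-50)&(abs(L[...,1])<25)&(L[...,2]>-15)&(L[...,2]<35)),
                ("card",(L[...,0]<-88)&(L[...,0]>-180)&(abs(L[...,1])<15)&(P[...,2]>.04)&(P[...,2]<.098))):
        Q=L[m]
        if len(Q)>4: print(n,nm,len(Q),Q.min(0).round(1),Q.max(0).round(1),"y pct",np.percentile(Q[:,1],[5,25,50,75,95]).round(1))
    u,v=map(int,proj(k,[.42,.285,.08]));w=60 if n=="top" else 70
    o.append(cv2.resize(p[max(v-w,0):v+w,max(u-w,0):u+w],(400,400),interpolation=cv2.INTER_CUBIC))
cv2.imwrite(f"pics/{sys.argv[1]}.png",np.hstack(o))
E
python3 rel.py r1
```

```text
19.95 [ 0.9 -1.1  0.2] 26.796718407868404 29.86119657754898
ty 1.291 grasp [0.3128 0.3193 0.0754] tilt [ 0.     -0.0001] rotvec [-0.0001  0.     -0.0018] shift if translated first [-59.2  -0.5   1.4] if rotated first [-59.2  -0.6   1.4]
top jaws 95 [-87.4 -20.4 -12.7] [-50.1  15.2  23. ] y pct [-18.6 -14.9   1.2  10.7  13.8]
top card 36 [-178.8   -4.2  -22.5] [-129.1    0.8   34. ] y pct [-2.4 -2.1 -1.9 -1.7 -0.7]
side jaws 164 [-87.1 -24.2 -10.8] [-50.1  20.3  26.4] y pct [-20.6 -16.5 -12.5   5.7  15. ]
side card 283 [-180.   -10.1  -22.3] [-128.    11.2   35.4] y pct [-6.6 -2.2  0.2  2.5  7.2]
```

View pics/r1.png

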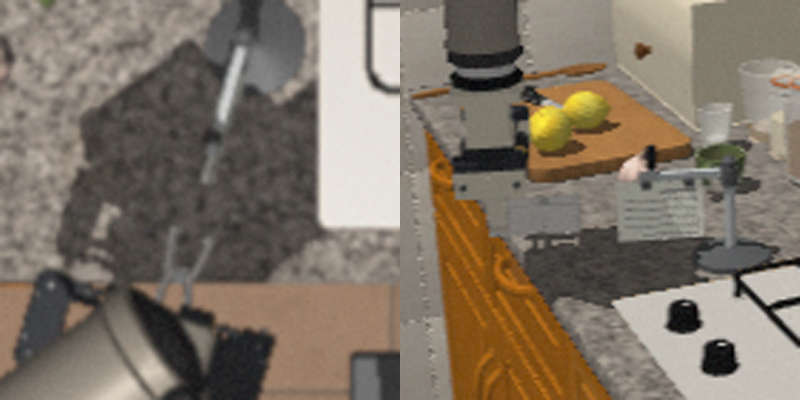

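The view shows the jaw tips at (172,228) and (208,240), straddling the card's extended line (card edge at (208,180)). The side crop has the clip at mid-card height. I insert slowly.

arm_command([
  [-12, -0.5, 1, 0, 0, 0, 10],
  [-15, -0.3, 0, 0, 0, 0, 10],
  [-15, 0, 0, 0, 0, 0, 10],
  [-10, 0, 0, 0, 0, 0, 10],
  [-6, 0, 0, 0, 0, 0, 10],
  [0, 0, 0, 0, 0, 0, 10],
  [0, 0, 0, 0, 0, 0, 10],
])

```text
time: 20.75
position: [0.3677, 0.3027, 0.2329]
tool_rot: [-0.437, -3.11, 0.001]
contact_force: [-0.1, -0.1, -0.1]
width: 0.29
grip_force: 29.9
```

```bash
python3 rel.py r2; python3 arm.py | tail -6
```

```text
20.75 [-0.1 -0.1 -0.1] 26.637251385357125 29.861121475696564
ty 1.292 grasp [0.3676 0.3027 0.0739] tilt [-0.0007 -0.0004] rotvec [-0.0006 -0.0006 -0.0013] shift if translated first [-1.8  0.3 -0.1] if rotated first [-1.8  0.3 -0.1]
top jaws 101 [-92.5 -20.2 -13.5] [-50.4  16.   32.4] y pct [-18.6 -14.8  -1.1  10.3  13.5]
top card 35 [-165.1   -3.5  -22.1] [-89.1   1.7  32.6] y pct [-1.4 -1.1 -0.9 -0.7 -0.3]
side jaws 199 [-94.7 -25.  -14.9] [-50.1  20.9  33.1] y pct [-20.4 -15.6 -10.5   1.1   9.4]
side card 420 [-165.1  -12.6  -24. ] [-88.1  10.9  33.6] y pct [-5.3 -2.   0.6  3.1  7.3]
top
0.05 132 [0.4433 0.2795 0.0733] line 0.9617825 -0.27381456 rmax 0.1497 far median [0.4153 0.2863 0.0816] -15.9
0.105 94 [0.5111 0.2616 0.1095] line 0.9593853 -0.282099 rmax 0.0993 far median [0.4673 0.2729 0.1091] -16.4
0.114 58 [0.5265 0.257  0.1258] line 0.966844 -0.25536767 rmax 0.0906 far median [0.4726 0.2719 0.1368] -14.8
knob 28575 [0.5944 0.2038 0.9382] [0.4074 0.106  0.1266] [0.6124 0.346  1.2786]
cap 26 [0.5563 0.2502 0.1224] [0.5475 0.2432 0.1182] [0.5638 0.2569 0.1274]
```

View pics/r2.png

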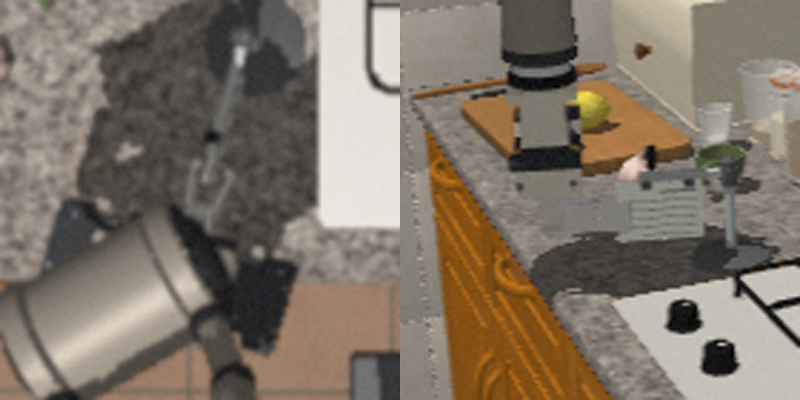

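The picture shows the jaw tips at (193,165) and (228,175), on either side of the card edge at (207,182). The edge is about 14 mm inside the mouth and roughly centred. There is no contact force, the grip is at the stop and the arm angle is unchanged, so I hand in.

```bash
python3 -c "
from station import robot
print(robot.finish_job())"
```

```text
the job is handed in; nothing more can be done
None
```

The job is handed in at about 21 s: the swing arm is out at its stop over the worktop, and the clip is held squeezed wide open around the card's free edge about halfway up, a jaw on each side with no contact force measured; the timer, cup and garlic were never approached.

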